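# Dry-fit the model tower

### The job

Dry-fit the unpainted model tower on its foundation, from the bottom up: the square ground storey with its walls in line with the foundation's (the door may face any side), then the octagonal storey, then the round lantern, and the spire on top, each seated fully home over the locating boss below it so that there is no gap. Do not knock any piece over on the way, and leave the paint pots, the open paint bottle and the painting handle standing where they are.

Things in the scene. Friction and masses are not known exactly. Their poses are not given: they have to be found in the camera images.
- foundation: Scenic base, fixed to the desk: square cork-covered board 116 x 116 x 6 mm with a square grey stone plinth 82 x 82 mm, flat top 16 mm above the desk; centred on top, a tapered round boss 7 mm high (44 mm across at its foot, 36 at its tip). Origin: centre of the board's underside, at desk height; x and y parallel to the sides, z up.
- ground_storey: Square storey of the tower, bare grey print, 64 x 64 mm, plain upright walls 52 mm high, corner stones, arched door on its -x side; centred on top, a tapered round boss 7 mm high (37 mm across at its foot, 29 at its tip). Square recess 48 x 48 x 9 mm deep underneath. Origin: centre of underside; x, y square to the walls, z up. 84-168 g. Starts upright on the desk.
- octagon_storey: Octagonal storey, bare grey print, 56 mm across flats, 44 mm high, windows on four faces; centred on top, a tapered round boss 7 mm high (29 mm across at its foot, 21 at its tip). Recess underneath 40 mm across, 9 mm deep. Origin: centre of underside; x square to a windowed face, z up. 63-126 g. Starts upright on the desk.
- lantern: Round lantern, a small drum with a colonnade, bare grey print, 44 mm diameter, 36 mm high; centred on top, a tapered round boss 7 mm high (24 mm across at its foot, 16 at its tip). Recess underneath 32 mm across, 9 mm deep. Origin: centre of underside, z up. 42-84 g. Starts upright on the desk.
- spire: Conical spire, bare grey print: upright round eaves band 50 mm diameter, 16 mm high, then a shingled cone to 58 mm and a finial ball, 67 mm in all. Grip it low, on the eaves band. Recess underneath 28 mm across, 9 mm deep. Origin: centre of underside, z up. 35-70 g. Starts upright on the desk.
- pot_a: Bystander: small round glass paint pot, dark red cap and paint, 29 mm diameter, 39 mm high. Origin: centre of its underside.
- pot_b: Bystander: small round glass paint pot, white cap, pale grey paint, 29 mm diameter, 39 mm high. Origin: centre of its underside.
- pot_c: Bystander: small round glass paint pot, black cap, brown paint, 29 mm diameter, 39 mm high. Origin: centre of its underside.
- ink_bottle: Bystander: black flip-top paint bottle standing open, 29 mm diameter, 60 mm high with its lid up. Origin: centre of its underside.
- handle: Bystander: turned wooden painting handle with cork top, foot 34 mm diameter, 56 mm high. Origin: centre of its underside.

How it is judged:
On the way, in this order (a step that is already met when the one before it is completed fails the run):
1. The square ground storey sits home on the foundation with its walls in line, let go (horizontal distance between ground_storey and foundation below 0.006 m and z of ground_storey in the frame of foundation between 0.013 and 0.019 m and angle between ground_storey's own z axis and vertical below 0.07 rad and (angle between the x axis of ground_storey and the x axis of foundation, either way round below 0.17 rad or angle between the x axis of ground_storey and the y axis of foundation, either way round below 0.17 rad) and contact force between the fingers and ground_storey below 0.1 N), for 0.2 s.
2. The octagonal storey sits home on the ground storey, let go (horizontal distance between octagon_storey and ground_storey below 0.006 m and z of octagon_storey in the frame of ground_storey between 0.049 and 0.055 m and angle between octagon_storey's own z axis and vertical below 0.07 rad and contact force between the fingers and octagon_storey below 0.1 N), for 0.2 s.
3. The round lantern sits home on the octagonal storey, let go (horizontal distance between lantern and octagon_storey below 0.006 m and z of lantern in the frame of octagon_storey between 0.041 and 0.047 m and angle between lantern's own z axis and vertical below 0.07 rad and contact force between the fingers and lantern below 0.1 N), for 0.2 s.
4. The spire sits home on the lantern, let go (horizontal distance between spire and lantern below 0.006 m and z of spire in the frame of lantern between 0.033 and 0.039 m and angle between spire's own z axis and vertical below 0.07 rad and contact force between the fingers and spire below 0.1 N), for 0.2 s.
At the end, for the whole second after the job is handed in: Foundation, ground storey, octagon, lantern, spire stacked: each seated home within 3 mm in height, centred within 6 mm, upright within 4 deg; ground walls within 9.7 deg of the foundation's (any facing). All released and at rest; listed bystanders within 30 mm of their start (all of step 1 and all of step 2 and all of step 3 and all of step 4 and linear speed of each of ground_storey, octagon_storey, lantern, spire below 0.01 m/s and angular speed of each of ground_storey, octagon_storey, lantern, spire below 0.1 rad/s and distance of each of pot_a, pot_b, pot_c, ink_bottle, handle from where it was at the start of the episode below 0.03 m); the robot touches nothing.
It fails at once if A tower piece is knocked over (tilted by more than 34 degrees) (angle between any of ground_storey, octagon_storey, lantern, spire's own z axis and vertical above 0.6 rad).
It fails at once if A paint pot, the open bottle or the handle is moved by more than 30 mm or tipped by more than 29 degrees (distance of any of pot_a, pot_b, pot_c, ink_bottle, handle from where it was at the start of the episode above 0.03 m or angle between any of pot_a, pot_b, pot_c, ink_bottle, handle's own z axis and vertical above 0.5 rad).
It also fails if it takes over 115 s, if anything falls off the work surface, if the arm or the gripper's body presses on something with over 40 N, if the wrist force passes 120 N, or if a joint passes its speed limit or range.

### The arm

A 7-joint arm with a two-finger parallel gripper is mounted at the origin on the work surface. World frame = base frame: x ahead of the robot, y to its left, z up, the work surface at z = 0. Lengths are in m, angles in rad, forces in N, time in s.
With the tool pointing down it reaches from about 0.4 to 0.9 m from the base axis. Payload 5.5 kg.
Tool frame: the origin (TCP) lies at the very end of the fingers, on their centre line; the grasp point (between the pads) lies env.grip_point_offset behind it (env.grip_point_offset is the distance from the TCP to the grasp point, in m); z points along the fingers, y is the line along which they close (so a half turn about z gives the same grasp; the last joint's range is limited). The gripper opens to 92 mm and grips with 3 to 60 N. Pads are 19 mm wide; open, the fingers measure 130 mm over their backs; the gripper's body (75 mm by 190 mm) begins 47 mm behind the grasp point.
Start: joints at [-0.931, 0.501, -0.427, 1.55, 0.221, 1.138, -0.21], TCP at [0.239, 0.604, 0.227] pointing down, gripper open.
Joint ranges: [-2.88, 2.88], [-0.31, 2.03], [-1.54, 1.56], [0.2, 2.42], [-1.41, 4.55], [0.19, 2.02], [-2.57, 2.57]. Speed limits (rad/s): [2.57, 2.57, 3.14, 3.14, 3.14, 3.14, 3.14].

### API

Orientations are given as a unit quaternion [x, y, z, w].
In Python, from bench import env gives the robot as it stands.
- The arm moves only by the tool send_rows, never from a script. Its argument "steps" is a list that holds one entry, the list of rows, each a list of 5 numbers: the shift along the tool's x, y, z in units of 200 mm (1.0 is 200 mm), then the turn about the tool's z in units of pi rad (1.0 is pi rad), then the opening, from -1 (shut) to 1 (fully open). A call has 1 to 5 rows; each row is the pose to reach, as a shift and turn from the pose commanded when the call began, along the tool's axes at that moment, turning the shorter way round; what a row does not reach only later rows make up. A row lasts 1/10 s, in which the tool goes at most 50 mm and 8.59 degrees, less where a joint would pass 70% of its speed; a pose out of reach is approached as far as the arm can. A call with a number of a shift or a turn outside -1 to 1 is refused whole. A call with a gripper value outside its range is refused whole. The fingers move at their own pace and stop on an object; "grip_force" is the grip in N (left out, the last holds). Time passes only in rows, so rows that repeat a pose let the fingers close. It gives the time, the measured TCP pose, the force, the opening and the grip force at its end, in the units of the state.
- env.observe(): the state, without advancing time (a new reading comes with each control period).
- env.grab_frame(name): name is "scene" or "top"; returns (picture, depth): 400x640x3 uint8, red, green, blue; 400x640 float32, m along the optical axis (not along the pixel's ray), 0 where there is no reading.
- env.get_calibration(name): a dict with "vfov" (degrees; the focal length in pixels is half the picture's height over the tangent of half this angle, whatever the lens; pixels are square), "cx", "cy" (the principal point, pixels), "eye" and "attitude" of the camera in the world. Camera axes: x right, y down, z forward; pixel columns grow to the right and rows downward; lengths in m; the calibration is good to about 2 mm. A picture is of the moment at which its call begins. get_calibration takes no time and is no camera call.
- env.sign_off(): hands the job in; it is judged then, once.
The state is a dict: "t": time; "joint_pos": joint angles; "dq": joint speeds; "effort": joint torques, N m; "tcp_pos": TCP position; "eef_rot": TCP orientation; "force": force on the tool from outside, world axes, zero at the start; "ft_torque": the same for the moment, N m; "gripper_width": finger opening in m; "grip_force": force on a finger pad.
Only numpy, scipy, OpenCV 4.12 (cv2) and the standard library are available. Lean on these libraries where they do the work, as an engineer would, in place of code of your own. Each camera call takes 0.05 s, during which the arm holds its last target. There are 200 camera calls.

## Working session

There is one attempt and no reset: what is moved stays moved. The work goes in short steps, Python scripts to look and compute and a tool call to move; the robot and the scene stay as the last step left them, time stands still between calls to the robot, and variables do not carry over. Pictures are saved under pics/ and viewed, at most 14 in all, crops included, and the job is handed in when it is done.

Besides the shell and the picture viewer there is one more tool, called after "Call:" by a JSON object that holds its "method" and its "body". send_rows: Moves the arm, as the interface text tells. Shifts and turns lie within -1 to 1; 1 stands for 200 mm of shift or pi rad of turn. Its arguments: {"type":"object","properties":{"steps":{"type":"array"},"grip_force":{"type":"number"}},"required":["steps"]}

```bash
ls; mkdir -p pics
cat > h.py <<'E'
import numpy as np, cv2
from scipy.spatial.transform import Rotation as R
from bench import env
def cam(n):
    c=env.get_calibration(n); f=200/np.tan(np.radians(c["vfov"])/2); return c,f
def cloud(n,d):
    c,f=cam(n); v,u=np.mgrid[0:400,0:640]
    p=np.stack([(u-c["cx"])/f*d,(v-c["cy"])/f*d,d],-1)
    a=np.array(c["attitude"]); M=a if a.shape==(3,3) else R.from_quat(a).as_matrix()
    return p@M.T+np.array(c["eye"])
E
python3 - <<'E'
from h import *
for n in("scene","top"):
    im,d=env.grab_frame(n); cv2.imwrite(f"pics/{n}0.png",im[:,:,::-1]); np.save(f"{n}0.npy",d); print(env.get_calibration(n),(d==0).mean())
print(env.observe(),env.grip_point_offset)
E
```

```text
pics
{'vfov': 57.26252096615017, 'cx': 315.4615910746685, 'cy': 195.70799329806837, 'eye': array([1.20011317, 0.10984234, 0.55463643]), 'attitude': array([ 0.58276966,  0.6804713 , -0.33666784, -0.28981562])} 0.0040703125
{'vfov': 53.9332448704385, 'cx': 320.8390582782047, 'cy': 194.30252747216704, 'eye': array([ 0.41023793, -0.01955032,  1.06556991]), 'attitude': array([ 0.71506595, -0.69589581,  0.04920114, -0.04459762])} 0.00394921875
{'t': 0.1, 'joint_pos': array([-0.93076613,  0.50176689, -0.42677173,  1.55131743,  0.2208039 ,
        1.1382759 , -0.21030748]), 'dq': array([ 0.00018695, -0.00295904,  0.00010166, -0.00169622, -0.0013259 ,
        0.00124858, -0.00086835]), 'effort': array([-1.22423755e-02, -5.67866421e+01, -5.83904117e+00, -2.79910898e+01,
       -6.90996205e-02,  2.40889052e-02,  2.02225641e-05]), 'tcp_pos': array([0.23901578, 0.60380372, 0.22578253]), 'eef_rot': array([ 1.87299493e-01,  9.82302480e-01, -8.38905493e-04, -1.86741172e-04]), 'force': array([-0.23427364, -0.05876752, -0.21407143]), 'ft_torque': array([-0.01789692,  0.02295963, -0.04378339]), 'grip_force': 0.0, 'gripper_width': 0.09210007961174997} 0.0188
```

View pics/top0.png

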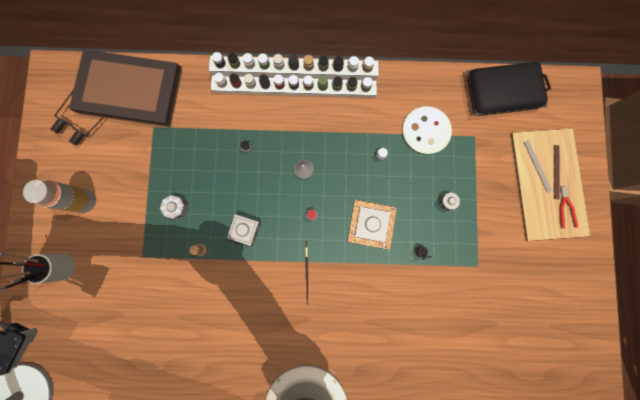

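View pics/scene0.png

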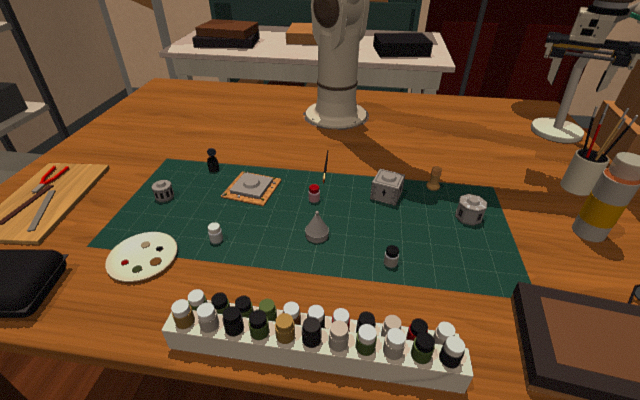

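The top view shows the foundation at (373,225), ground storey (243,230), octagon (172,207), lantern (451,200) and spire (304,169). The pots are at (311,215), (382,153) and (245,146), the bottle at (421,252) and the handle at (197,250). The scene view agrees, with all pieces upright.

```bash
cat > m.py <<'E'
from h import *
T=cloud("top",np.load("top0.npy")); S=cloud("scene",np.load("scene0.npy"))
print("desk z",[np.median(P[m][:,2]) for P,m in((T,np.s_[235:245,340:345]),(S,np.s_[240:250,270:280]))])
def near(P,c,r,z0,z1):
    q=P.reshape(-1,3); m=(np.hypot(*(q[:,:2]-c).T)<r)&(q[:,2]>z0)&(q[:,2]<z1); return q[m]
def circ(q):  # min enclosing circle and centroid
    (x,y),r=cv2.minEnclosingCircle(q[:,:2].astype(np.float32)); return np.round([*(q[:,:2].mean(0)),x,y,r],4),len(q)
seeds=dict(found=(225,373,.016),ground=(230,243,.052),oct=(207,172,.044),lantern=(200,451,.036),spire=(169,304,.0),red=(215,311,.03),white=(153,382,.03),black=(146,245,.03),ink=(252,421,.03),handle=(250,197,.03))
for k,(v,u,h) in seeds.items():
    c=np.median(T[v-2:v+3,u-2:u+3].reshape(-1,3),0)[:2]
    for n,P in(("T",T),("S",S)):
        if h in(.016,.052,.044,.036):
            q=near(P,c,.07,h-.003,h+.0035); b=near(P,c,.04,h+.0055,h+.010)
            rect=cv2.minAreaRect(q[:,:2].astype(np.float32)*1000)
            print(k,n,"top",circ(q),np.round(rect[1],1),round(rect[2],1),np.round(rect[0],1),"z",np.median(q[:,2]).round(4),"boss",circ(b))
        else: print(k,n,circ(near(P,c,.04,.008,.08)), near(P,c,.04,.008,.08)[:,2].max().round(3))
E
python3 m.py
```

```text
desk z [np.float64(-0.00037198947411309913), np.float64(0.001824345171022257)]
found T top (array([ 0.4737, -0.1628,  0.4746, -0.1632,  0.0552]), 654) [82.7 83.1] 80.3 [ 474.1 -163.7] z 0.0154 boss (array([ 0.474 , -0.1647,  0.4741, -0.1629,  0.0188]), 91)
found S top (array([ 0.4806, -0.1643,  0.4761, -0.1653,  0.0562]), 521) [83.1 86.3] 81.4 [ 475.8 -166. ] z 0.0167 boss (array([ 0.4761, -0.1658,  0.4755, -0.1658,  0.0202]), 104)
ground T top (array([0.4483, 0.176 , 0.4487, 0.1765, 0.0452]), 442) [64.9 64.4] 74.0 [448.4 176. ] z 0.0514 boss (array([0.4477, 0.1753, 0.443 , 0.1734, 0.0224]), 62)
ground S top (array([0.455 , 0.1733, 0.4504, 0.1731, 0.0458]), 336) [65.2 68.2] 74.7 [449.4 173.2] z 0.0527 boss (array([0.4505, 0.173 , 0.449 , 0.1729, 0.016 ]), 75)
oct T top (array([0.5032, 0.3637, 0.504 , 0.3645, 0.0306]), 295) [57.7 57.1] 77.7 [503.6 364.3] z 0.0435 boss (array([0.5039, 0.3632, 0.5042, 0.3633, 0.012 ]), 36)
oct S top (array([0.5084, 0.361 , 0.5041, 0.362 , 0.0313]), 299) [58.7 58.3] 32.1 [504.2 361.4] z 0.0446 boss (array([0.5047, 0.3622, 0.5058, 0.3622, 0.012 ]), 50)
la
[... 516 characters left out ...]
-01, 1.000e-04, 4.933e-01, 3.000e-04, 1.420e-02]), 94) 0.042
red S (array([ 0.5017, -0.0014,  0.4963, -0.0017,  0.0144]), 172) 0.042
white T (array([ 0.6628, -0.184 ,  0.6644, -0.1854,  0.0143]), 107) 0.042
white S (array([ 0.6724, -0.1851,  0.6677, -0.1877,  0.0144]), 233) 0.041
black T (array([0.673 , 0.1823, 0.6751, 0.1841, 0.0143]), 110) 0.043
black S (array([0.6828, 0.1812, 0.6777, 0.1819, 0.0141]), 255) 0.041
ink T (array([ 0.4025, -0.291 ,  0.4022, -0.2933,  0.0169]), 133) 0.062
ink S (array([ 0.4058, -0.2946,  0.4048, -0.2952,  0.0191]), 202) 0.06
handle T (array([0.3935, 0.2913, 0.3934, 0.2935, 0.016 ]), 138) 0.06
handle S (array([0.4003, 0.2909, 0.3954, 0.2927, 0.0157]), 211) 0.059
```

```bash
cat > go.py <<'E'
# usage: go.py "x y z yawdeg" ... : prints row per waypoint (yaw = world angle of tool y, mod 180), each from the previous
import sys
from h import *
s=env.observe(); p=np.array(s["tcp_pos"]); M=R.from_quat(s["eef_rot"]).as_matrix()
y0=np.degrees(np.arctan2(M[1,1],M[0,1])); tilt=np.degrees(np.arccos(-M[2,2]))
print("t",s["t"],"tcp",p.round(4),"yaw",round(y0,2),"tilt",round(tilt,2),"w",round(s["gripper_width"],4),"gf",round(s["grip_force"],1),"F",np.round(s["force"],1),"q",np.round(s["joint_pos"],2))
for a in sys.argv[1:]:
    x,y,z,w=map(float,a.split()); t=np.array([x,y,z])
    d=M.T@(t-p)/.2; dy=(w-y0+90)%180-90
    print(a,"->",d.round(3),"turn",round(-dy/180,4))
    M=R.from_euler("z",dy,degrees=True).as_matrix()@M; p=t; y0+=dy
E
python3 go.py "0.31 0.46 0.18 74.3" "0.38 0.315 0.16 74.3" "0.4493 0.1747 0.13 74.3" "0.4493 0.1747 0.011 74.3"
```

```text
t 0.1 tcp [0.239  0.6038 0.2258] yaw 68.41 tilt 0.1 w 0.0921 gf 0.0 F [-0.2 -0.1 -0.2] q [-0.93  0.5  -0.43  1.55  0.22  1.14 -0.21]
0.31 0.46 0.18 74.3 -> [-0.595 -0.538  0.23 ] turn -0.0327
0.38 0.315 0.16 74.3 -> [-0.533 -0.603  0.101] turn -0.0
0.4493 0.1747 0.13 74.3 -> [-0.523 -0.581  0.151] turn -0.0
0.4493 0.1747 0.011 74.3 -> [-0.     0.001  0.595] turn -0.0
```

Call:
{"method": "send_rows", "body": {"steps": [[[-0.3, -0.27, 0.12, -0.0327, 1], [-0.595, -0.538, 0.23, -0.0327, 1], [-0.595, -0.538, 0.23, -0.0327, 1], [-0.595, -0.538, 0.23, -0.0327, 1], [-0.595, -0.538, 0.23, -0.0327, 1]]], "grip_force": 20}}

```text
t: 0.6
tcp_pos: [0.3121, 0.4568, 0.1795]
eef_rot: [0.139, 0.99, -0.002, 0.0]
force: [0.3, 0.6, 0.4]
gripper_width: 0.0916
grip_force: 0.0
```

Call:
{"method": "send_rows", "body": {"steps": [[[-0.533, -0.603, 0.1, 0, 1], [-0.533, -0.603, 0.1, 0, 1], [-0.533, -0.603, 0.1, 0, 1], [-0.533, -0.603, 0.1, 0, 1], [-0.533, -0.603, 0.1, 0, 1]]]}}

```text
t: 1.1
tcp_pos: [0.3811, 0.3152, 0.1609]
eef_rot: [0.138, 0.99, 0.0, 0.0]
force: [0.6, 1.5, -0.0]
gripper_width: 0.0921
grip_force: 0.0
```

Call:
{"method": "send_rows", "body": {"steps": [[[-0.523, -0.581, 0.15, 0, 1], [-0.523, -0.581, 0.15, 0, 1], [-0.523, -0.581, 0.15, 0, 1], [-0.523, -0.581, 0.15, 0, 1], [-0.523, -0.581, 0.15, 0, 1]]]}}

```text
t: 1.6
tcp_pos: [0.4501, 0.1767, 0.1308]
eef_rot: [0.137, 0.991, 0.001, -0.0]
force: [-0.3, 1.7, -0.2]
gripper_width: 0.0919
grip_force: 0.0
```

```bash
python3 go.py "0.4493 0.1747 0.012 74.3"
```

```text
t 1.6 tcp [0.4501 0.1767 0.1308] yaw 74.25 tilt 0.07 w 0.0919 gf 0.0 F [-0.3  1.7 -0.2] q [-0.17  0.32 -0.3   2.05  0.13  0.79  0.75]
0.4493 0.1747 0.012 74.3 -> [ 0.001 -0.011  0.594] turn -0.0003
```

Call:
{"method": "send_rows", "body": {"steps": [[[0, -0.005, 0.15, 0, 1], [0, -0.005, 0.3, 0, 1], [0, -0.005, 0.45, 0, 1], [0, -0.005, 0.594, 0, 1], [0, -0.005, 0.594, 0, 1]]]}}

```text
t: 2.1
tcp_pos: [0.4456, 0.1779, 0.0094]
eef_rot: [0.134, 0.991, -0.0, -0.003]
force: [-0.1, -0.1, 0.1]
gripper_width: 0.0919
grip_force: 0.0
```

Call:
{"method": "send_rows", "body": {"steps": [[[0, 0, 0, 0, 0.4], [0, 0, 0, 0, 0.2], [0, 0, 0, 0, 0], [0, 0, 0, 0, -0.4], [0, 0, 0, 0, -0.4]]]}}

```text
t: 2.6
tcp_pos: [0.4502, 0.1752, 0.0132]
eef_rot: [0.137, 0.991, 0.001, 0.001]
force: [-0.3, 0.9, 6.7]
gripper_width: 0.0637
grip_force: 20.0
```

```bash
python3 go.py
```

```text
t 2.6 tcp [0.4502 0.1752 0.0132] yaw 74.29 tilt 0.15 w 0.0637 gf 20.0 F [-0.3  0.9  6.7] q [-0.23  0.53 -0.24  2.1   0.24  0.53  0.66]
```

```bash
python3 go.py "0.4502 0.1752 0.11 74.3" "0.46 0.04 0.13 77.5" "0.475 -0.1 0.13 80.8" "0.475 -0.1647 0.11 80.8" "0.475 -0.1647 0.06 80.8" "0.475 -0.1647 0.044 80.8"
```

```text
t 2.6 tcp [0.4502 0.1752 0.0132] yaw 74.29 tilt 0.15 w 0.0637 gf 20.0 F [-0.3  0.9  6.7] q [-0.23  0.53 -0.24  2.1   0.24  0.53  0.66]
0.4502 0.1752 0.11 74.3 -> [-0.001  0.001 -0.484] turn -0.0001
0.46 0.04 0.13 77.5 -> [-0.23  -0.637 -0.101] turn -0.0178
0.475 -0.1 0.13 80.8 -> [-0.225 -0.667 -0.001] turn -0.0183
0.475 -0.1647 0.11 80.8 -> [-0.052 -0.32   0.1  ] turn -0.0
0.475 -0.1647 0.06 80.8 -> [ 0.   -0.    0.25] turn -0.0
0.475 -0.1647 0.044 80.8 -> [ 0.   -0.    0.08] turn -0.0
```

Call:
{"method": "send_rows", "body": {"steps": [[[0, 0, -0.1, 0, -0.4], [0, 0, -0.25, 0, -0.4], [0, 0, -0.4, 0, -0.4], [0, 0, -0.484, 0, -0.4], [0, 0, -0.484, 0, -0.4]]]}}

```text
t: 3.1
tcp_pos: [0.4511, 0.175, 0.1113]
eef_rot: [0.137, 0.991, 0.001, 0.002]
force: [0.9, 0.5, -1.7]
gripper_width: 0.0639
grip_force: 20.0
```

Call:
{"method": "send_rows", "body": {"steps": [[[-0.06, -0.16, -0.05, -0.005, -0.4], [-0.12, -0.33, -0.1, -0.01, -0.4], [-0.18, -0.5, -0.1, -0.0178, -0.4], [-0.23, -0.637, -0.1, -0.0178, -0.4], [-0.23, -0.637, -0.1, -0.0178, -0.4]]]}}

```text
t: 3.6
tcp_pos: [0.4581, 0.0341, 0.1275]
eef_rot: [0.112, 0.994, -0.001, -0.001]
force: [0.5, 0.2, -0.4]
gripper_width: 0.0641
grip_force: 20.0
```

Call:
{"method": "send_rows", "body": {"steps": [[[-0.06, -0.16, 0, -0.005, -0.4], [-0.12, -0.33, 0, -0.01, -0.4], [-0.17, -0.5, 0, -0.0183, -0.4], [-0.225, -0.667, 0, -0.0183, -0.4], [-0.225, -0.667, 0, -0.0183, -0.4]]]}}

```text
t: 4.1
tcp_pos: [0.4735, -0.1058, 0.1277]
eef_rot: [0.084, 0.996, -0.001, -0.0]
force: [-0.0, 0.2, -1.8]
gripper_width: 0.0639
grip_force: 20.0
```

Call:
{"method": "send_rows", "body": {"steps": [[[-0.02, -0.12, 0.03, 0, -0.4], [-0.05, -0.25, 0.1, 0, -0.4], [-0.052, -0.32, 0.1, 0, -0.4], [-0.052, -0.32, 0.1, 0, -0.4], [-0.052, -0.32, 0.1, 0, -0.4]]]}}

```text
t: 4.6
tcp_pos: [0.474, -0.164, 0.1087]
eef_rot: [0.08, 0.997, 0.001, -0.0]
force: [-1.0, 0.4, -1.3]
gripper_width: 0.0638
grip_force: 20.0
```

```bash
python3 go.py "0.475 -0.1647 0.06 80.8" "0.475 -0.1647 0.044 80.8"
python3 - <<'E'
from h import *
im,d=env.grab_frame("scene"); cv2.imwrite("pics/s1.png",cv2.resize(im[100:270,150:480,::-1],(660,340)))
E
```

```text
t 4.6 tcp [ 0.474  -0.164   0.1087] yaw 80.81 tilt 0.07 w 0.0638 gf 20.0 F [-1.   0.4 -1.3] q [ 0.43  0.37 -0.18  2.02  0.09  0.75  1.61]
0.475 -0.1647 0.06 80.8 -> [-0.006 -0.003  0.243] turn 0.0001
0.475 -0.1647 0.044 80.8 -> [-0.   -0.    0.08] turn -0.0
```

View pics/s1.png

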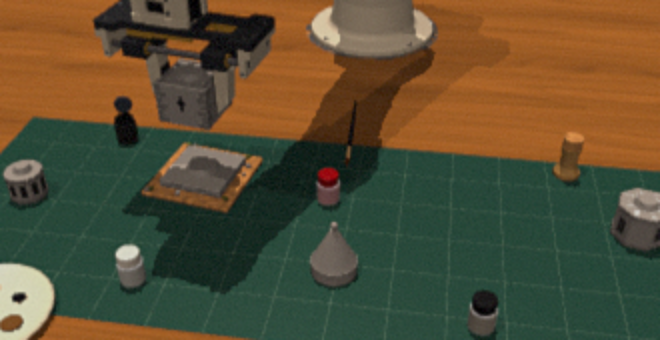

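The crop shows the ground storey gripped upright at about (190,95), right above the foundation at (203,178). I'll lower it now.

Call:
{"method": "send_rows", "body": {"steps": [[[-0.003, 0, 0.08, 0, -0.4], [-0.003, 0, 0.16, 0, -0.4], [-0.003, 0, 0.24, 0, -0.4], [-0.003, 0, 0.28, 0, -0.4], [-0.003, 0, 0.28, 0, -0.4]]]}}

```text
t: 5.15
tcp_pos: [0.4742, -0.164, 0.0521]
eef_rot: [0.079, 0.997, 0.0, -0.001]
force: [-0.6, 0.7, -1.1]
gripper_width: 0.0638
grip_force: 20.0
```

Call:
{"method": "send_rows", "body": {"steps": [[[0, 0, 0.03, 0, -0.4], [0, 0, 0.06, 0, -0.4], [0, 0, 0.09, 0, -0.4], [0, 0, 0.1, 0, -0.4], [0, 0, 0.1, 0, -0.4]]]}}

```text
t: 5.65
tcp_pos: [0.4744, -0.1654, 0.0324]
eef_rot: [0.08, 0.997, 0.0, -0.0]
force: [0.2, 0.1, -1.8]
gripper_width: 0.0637
grip_force: 20.0
```

```bash
python3 go.py "0.475 -0.1647 0.029 80.8"
```

```text
t 5.65 tcp [ 0.4744 -0.1654  0.0324] yaw 80.79 tilt 0.04 w 0.0637 gf 20.0 F [ 0.2  0.1 -1.8] q [ 0.41  0.51 -0.15  2.05  0.13  0.59  1.58]
0.475 -0.1647 0.029 80.8 -> [-0.003  0.004  0.017] turn -0.0
```

Call:
{"method": "send_rows", "body": {"steps": [[[0, 0, 0.009, 0, -0.4], [0, 0, 0.017, 0, -0.4], [0, 0, 0.017, 0, -0.4], [0, 0, 0.017, 0, -0.4]]]}}

```text
t: 6.05
tcp_pos: [0.4747, -0.1655, 0.0294]
eef_rot: [0.08, 0.997, 0.0, 0.0]
force: [-0.1, -0.1, -0.4]
gripper_width: 0.0639
grip_force: 20.0
```

Call:
{"method": "send_rows", "body": {"steps": [[[0, 0, 0, 0, 0.2], [0, 0, 0, 0, 0.6], [0, 0, 0, 0, 1], [0, 0, 0, 0, 1], [0, 0, 0, 0, 1]]]}}

```text
t: 6.55
tcp_pos: [0.4748, -0.1655, 0.0294]
eef_rot: [0.08, 0.997, -0.0, 0.0]
force: [-0.2, -0.1, -0.5]
gripper_width: 0.0899
grip_force: 0.0
```

Call:
{"method": "send_rows", "body": {"steps": [[[0, 0, -0.1, 0, 1], [0, 0, -0.25, 0, 1], [0, 0, -0.45, 0, 1], [0, 0, -0.6, 0, 1], [0, 0, -0.6, 0, 1]]]}}

```text
t: 7.05
tcp_pos: [0.4779, -0.1665, 0.1537]
eef_rot: [0.08, 0.997, -0.001, 0.004]
force: [-0.4, 0.3, 0.9]
gripper_width: 0.0917
grip_force: 0.0
```

```bash
python3 go.py  "0.48 0.02 0.15 80" "0.50 0.2 0.14 77.5" "0.5042 0.363 0.12 77.5" "0.5042 0.363 0.012 77.5"
```

```text
t 7.05 tcp [ 0.4779 -0.1665  0.1537] yaw 80.79 tilt 0.49 w 0.0917 gf 0.0 F [-0.4  0.3  0.9] q [ 0.44  0.31 -0.19  1.99  0.08  0.84  1.62]
0.48 0.02 0.15 80 -> [0.139 0.922 0.016] turn 0.0044
0.50 0.2 0.14 77.5 -> [0.058 0.904 0.048] turn 0.0139
0.5042 0.363 0.12 77.5 -> [0.157 0.8   0.097] turn -0.0
0.5042 0.363 0.012 77.5 -> [0.005 0.001 0.54 ] turn -0.0
```

Call:
{"method": "send_rows", "body": {"steps": [[[0.03, 0.2, 0, 0.002, 1], [0.06, 0.42, 0.01, 0.0044, 1], [0.1, 0.65, 0.016, 0.0044, 1], [0.139, 0.87, 0.016, 0.0044, 1], [0.139, 0.922, 0.016, 0.0044, 1]]]}}

```text
t: 7.55
tcp_pos: [0.4756, 0.0268, 0.1456]
eef_rot: [0.083, 0.997, 0.001, -0.001]
force: [0.6, 0.9, -0.4]
gripper_width: 0.0921
grip_force: 0.0
```

Call:
{"method": "send_rows", "body": {"steps": [[[0.01, 0.2, 0, 0.005, 1], [0.03, 0.42, 0.01, 0.01, 1], [0.05, 0.65, 0.03, 0.0139, 1], [0.058, 0.87, 0.048, 0.0139, 1], [0.058, 0.904, 0.048, 0.0139, 1]]]}}

```text
t: 8.05
tcp_pos: [0.4959, 0.2073, 0.1358]
eef_rot: [0.105, 0.994, 0.002, -0.0]
force: [-0.1, 0.3, -0.2]
gripper_width: 0.0919
grip_force: 0.0
```

Call:
{"method": "send_rows", "body": {"steps": [[[0.04, 0.2, 0.02, 0, 1], [0.08, 0.42, 0.04, 0, 1], [0.12, 0.65, 0.07, 0, 1], [0.157, 0.8, 0.097, 0, 1], [0.157, 0.8, 0.097, 0, 1]]]}}

```text
t: 8.55
tcp_pos: [0.4983, 0.3691, 0.1157]
eef_rot: [0.106, 0.994, 0.001, -0.001]
force: [-0.4, 0.4, 0.3]
gripper_width: 0.0919
grip_force: 0.0
```

```bash
python3 go.py "0.5042 0.363 0.012 77.5"
python3 - <<'E'
from h import *
im,d=env.grab_frame("top"); np.save("top1.npy",d); cv2.imwrite("pics/t1.png",cv2.resize(im[120:290,130:490,::-1],(720,340)))
im,d=env.grab_frame("scene"); np.save("scene1.npy",d)
for n,f in(("T","top"),("S","scene")):
    P=cloud(f,np.load(f+"1.npy")).reshape(-1,3)
    m=(np.hypot(P[:,0]-.475,P[:,1]+.1647)<.05)&(P[:,2]>.045)&(P[:,2]<.1); q=P[m]
    fl=q[(q[:,2]<.0715)&(q[:,2]>.064)]; b=q[q[:,2]>.0725]
    r=cv2.minAreaRect((fl[:,:2]*1000).astype(np.float32))
    print(n,"z",np.median(fl[:,2]),r,"boss",b[:,:2].mean(0),b[:,2].max())
E
```

```text
t 8.55 tcp [0.4983 0.3691 0.1157] yaw 77.86 tilt 0.2 w 0.0919 gf 0.0 F [-0.4  0.4  0.3] q [-0.43  0.56 -0.34  1.72  0.22  0.9   0.5 ]
0.5042 0.363 0.012 77.5 -> [-0.037 -0.024  0.518] turn 0.002
T z 0.0672925764143717 ((472.78216552734375, -165.01705932617188), (64.8808364868164, 65.02890014648438), 80.87564086914062) boss [ 0.47246632 -0.16513871] 0.07727406438734274
S z 0.06864826042155037 ((473.3011169433594, -166.9989013671875), (65.53593444824219, 68.51436614990234), 80.29955291748047) boss [ 0.47575888 -0.16715994] 0.07758835872938002
```

View pics/t1.png

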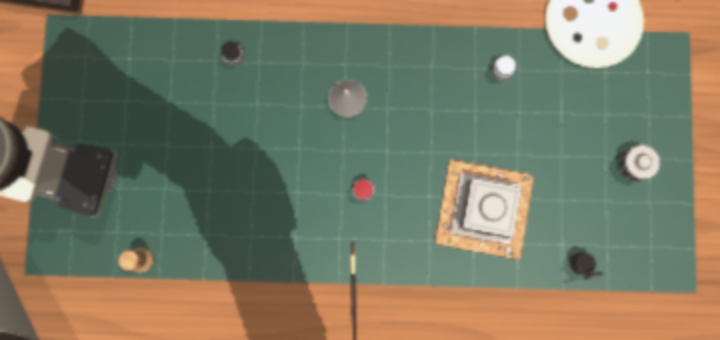

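The ground storey at (492,208) sits square on the foundation. Its roof measures about 0.068 m, so it is seated. Next is the octagon.

Call:
{"method": "send_rows", "body": {"steps": [[[-0.037, -0.024, 0.05, 0.002, 1], [-0.037, -0.024, 0.1, 0.002, 1], [-0.037, -0.024, 0.15, 0.002, 1]]]}}

```text
t: 8.95
tcp_pos: [0.5078, 0.3551, 0.086]
eef_rot: [0.114, 0.994, -0.001, 0.0]
force: [-0.0, -0.7, 0.8]
gripper_width: 0.0916
grip_force: 0.0
```

```bash
python3 go.py "0.5042 0.363 0.012 77.5"
```

```text
t 8.95 tcp [0.5078 0.3551 0.086 ] yaw 76.94 tilt 0.08 w 0.0916 gf 0.0 F [-0.  -0.7  0.8] q [-0.42  0.6  -0.32  1.74  0.24  0.85  0.5 ]
0.5042 0.363 0.012 77.5 -> [0.027 0.035 0.37 ] turn -0.0031
```

Call:
{"method": "send_rows", "body": {"steps": [[[0, 0, 0, 0, 1], [0, 0, 0, 0, 1], [0, 0, 0, 0, 1]]]}}

```text
t: 9.25
tcp_pos: [0.5069, 0.358, 0.0874]
eef_rot: [0.112, 0.994, 0.0, 0.0]
force: [0.1, 0.1, -0.7]
gripper_width: 0.0921
grip_force: 0.0
```

```bash
python3 go.py "0.5042 0.363 0.012 77.5"
```

```text
t 9.25 tcp [0.5069 0.358  0.0874] yaw 77.15 tilt 0.04 w 0.0921 gf 0.0 F [ 0.1  0.1 -0.7] q [-0.42  0.6  -0.32  1.74  0.24  0.85  0.5 ]
0.5042 0.363 0.012 77.5 -> [0.019 0.021 0.377] turn -0.002
```

Call:
{"method": "send_rows", "body": {"steps": [[[0.019, 0.021, 0.1, -0.002, 1], [0.019, 0.021, 0.2, -0.002, 1], [0.019, 0.021, 0.3, -0.002, 1], [0.019, 0.021, 0.377, -0.002, 1], [0.019, 0.021, 0.377, -0.002, 1]]]}}

```text
t: 9.75
tcp_pos: [0.5026, 0.3617, 0.0097]
eef_rot: [0.109, 0.994, -0.001, -0.001]
force: [0.4, 0.5, -0.4]
gripper_width: 0.0921
grip_force: 0.0
```

Call:
{"method": "send_rows", "body": {"steps": [[[0, 0, 0, 0, 0.5], [0, 0, 0, 0, 0.3], [0, 0, 0, 0, 0], [0, 0, 0, 0, -0.5], [0, 0, 0, 0, -0.5]]], "grip_force": 15}}

```text
t: 10.25
tcp_pos: [0.5045, 0.3632, 0.0124]
eef_rot: [0.109, 0.994, 0.001, 0.0]
force: [-0.9, 1.4, 1.1]
gripper_width: 0.0562
grip_force: 0.5
```

Call:
{"method": "send_rows", "body": {"steps": [[[0, 0, 0, 0, -0.5], [0, 0, 0, 0, -0.5]]]}}

```text
t: 10.45
tcp_pos: [0.5045, 0.3633, 0.0124]
eef_rot: [0.109, 0.994, 0.001, 0.0]
force: [-0.3, 0.3, 4.3]
gripper_width: 0.0562
grip_force: 15.0
```

```bash
python3 go.py "0.5042 0.363 0.14 77.5"  "0.49 0.19 0.16 79" "0.48 0.02 0.16 80.8" "0.475 -0.13 0.16 80.8" "0.4745 -0.1655 0.15 80.8"
```

```text
t 10.45 tcp [0.5045 0.3633 0.0124] yaw 77.5 tilt 0.08 w 0.0562 gf 15.0 F [-0.3  0.3  4.3] q [-0.45  0.71 -0.29  1.76  0.28  0.72  0.46]
0.5042 0.363 0.14 77.5 -> [ 0.001 -0.001 -0.638] turn 0.0
0.49 0.19 0.16 79 -> [-0.118 -0.86  -0.101] turn -0.0083
0.48 0.02 0.16 80.8 -> [-0.113 -0.844 -0.001] turn -0.01
0.475 -0.13 0.16 80.8 -> [-0.095 -0.744 -0.001] turn -0.0
0.4745 -0.1655 0.15 80.8 -> [-0.026 -0.176  0.05 ] turn -0.0
```

Call:
{"method": "send_rows", "body": {"steps": [[[0, 0, -0.1, 0, -0.5], [0, 0, -0.25, 0, -0.5], [0, 0, -0.4, 0, -0.5], [0, 0, -0.55, 0, -0.5], [0, 0, -0.638, 0, -0.5]]]}}

```text
t: 10.95
tcp_pos: [0.5046, 0.363, 0.1414]
eef_rot: [0.109, 0.994, 0.001, 0.001]
force: [0.8, -0.2, -1.3]
gripper_width: 0.0556
grip_force: 15.0
```

Call:
{"method": "send_rows", "body": {"steps": [[[-0.02, -0.15, -0.03, -0.002, -0.5], [-0.05, -0.36, -0.06, -0.005, -0.5], [-0.08, -0.58, -0.1, -0.0083, -0.5], [-0.11, -0.8, -0.1, -0.0083, -0.5], [-0.118, -0.86, -0.1, -0.0083, -0.5]]]}}

```text
t: 11.45
tcp_pos: [0.4893, 0.1829, 0.1587]
eef_rot: [0.099, 0.995, -0.002, -0.001]
force: [0.8, -0.7, -2.1]
gripper_width: 0.0559
grip_force: 15.0
```

Call:
{"method": "send_rows", "body": {"steps": [[[-0.02, -0.17, 0, -0.002, -0.5], [-0.05, -0.36, 0, -0.005, -0.5], [-0.08, -0.58, 0, -0.01, -0.5], [-0.1, -0.78, 0, -0.01, -0.5], [-0.113, -0.844, 0, -0.01, -0.5]]]}}

```text
t: 11.95
tcp_pos: [0.4785, 0.0147, 0.1587]
eef_rot: [0.083, 0.997, -0.001, -0.001]
force: [-0.1, -0.3, -0.8]
gripper_width: 0.0557
grip_force: 15.0
```

Call:
{"method": "send_rows", "body": {"steps": [[[-0.02, -0.17, 0, 0, -0.5], [-0.05, -0.36, 0, 0, -0.5], [-0.07, -0.55, 0, 0, -0.5], [-0.09, -0.7, 0, 0, -0.5], [-0.095, -0.744, 0, 0, -0.5]]]}}

```text
t: 12.45
tcp_pos: [0.4743, -0.1337, 0.159]
eef_rot: [0.082, 0.997, -0.001, -0.0]
force: [0.3, -0.6, -1.8]
gripper_width: 0.0558
grip_force: 15.0
```

Call:
{"method": "send_rows", "body": {"steps": [[[-0.026, -0.1, 0.03, 0, -0.5], [-0.026, -0.176, 0.05, 0, -0.5], [-0.026, -0.176, 0.05, 0, -0.5], [-0.026, -0.176, 0.05, 0, -0.5], [-0.026, -0.176, 0.05, 0, -0.5]]]}}

```text
t: 12.95
tcp_pos: [0.4747, -0.164, 0.1494]
eef_rot: [0.079, 0.997, 0.0, -0.0]
force: [0.2, -0.1, -1.0]
gripper_width: 0.056
grip_force: 15.0
```

```bash
python3 go.py "0.4745 -0.1657 0.095 80.8" "0.4745 -0.1657 0.084 80.8"
```

```text
t 12.95 tcp [ 0.4747 -0.164   0.1494] yaw 80.92 tilt 0.05 w 0.056 gf 15.0 F [ 0.2 -0.1 -1. ] q [ 0.44  0.31 -0.18  1.99  0.07  0.84  1.62]
0.4745 -0.1657 0.095 80.8 -> [-0.    -0.009  0.272] turn 0.0007
0.4745 -0.1657 0.084 80.8 -> [-0.    -0.     0.055] turn -0.0
```

Call:
{"method": "send_rows", "body": {"steps": [[[0, -0.004, 0.09, 0, -0.5], [0, -0.004, 0.18, 0, -0.5], [0, -0.004, 0.272, 0, -0.5], [0, -0.004, 0.272, 0, -0.5], [0, -0.004, 0.272, 0, -0.5]]]}}

```text
t: 13.45
tcp_pos: [0.4744, -0.1656, 0.0952]
eef_rot: [0.079, 0.997, 0.0, -0.0]
force: [-0.4, -0.8, -1.4]
gripper_width: 0.0561
grip_force: 15.0
```

Call:
{"method": "send_rows", "body": {"steps": [[[0, 0, 0.02, 0, -0.5], [0, 0, 0.04, 0, -0.5], [0, 0, 0.055, 0, -0.5], [0, 0, 0.055, 0, -0.5], [0, 0, 0.055, 0, -0.5]]]}}

```text
t: 13.95
tcp_pos: [0.4741, -0.1667, 0.0839]
eef_rot: [0.08, 0.997, -0.0, -0.0]
force: [0.7, 0.7, -1.1]
gripper_width: 0.0557
grip_force: 15.0
```

```bash
python3 go.py "0.4745 -0.1655 0.0805 80.8"
```

```text
t 13.95 tcp [ 0.4741 -0.1667  0.0839] yaw 80.79 tilt 0.0 w 0.0557 gf 15.0 F [ 0.7  0.7 -1.1] q [ 0.42  0.42 -0.17  2.03  0.1   0.7   1.6 ]
0.4745 -0.1655 0.0805 80.8 -> [-0.001  0.006  0.017] turn -0.0001
```

Call:
{"method": "send_rows", "body": {"steps": [[[-0.001, 0.004, 0.008, 0, -0.5], [-0.001, 0.004, 0.016, 0, -0.5], [-0.001, 0.004, 0.018, 0, -0.5], [-0.001, 0.004, 0.018, 0, -0.5]]]}}

```text
t: 14.35
tcp_pos: [0.4745, -0.1658, 0.0804]
eef_rot: [0.08, 0.997, 0.0, -0.0]
force: [-0.1, 0.2, 0.3]
gripper_width: 0.0557
grip_force: 15.0
```

```bash
python3 go.py "0.4745 -0.1655 0.0805 80.8"
```

```text
t 14.35 tcp [ 0.4745 -0.1658  0.0804] yaw 80.8 tilt 0.01 w 0.0557 gf 15.0 F [-0.1  0.2  0.3] q [ 0.42  0.42 -0.17  2.04  0.11  0.69  1.6 ]
0.4745 -0.1655 0.0805 80.8 -> [ 0.     0.002 -0.001] turn -0.0
```

Call:
{"method": "send_rows", "body": {"steps": [[[0, 0, 0, 0, 0], [0, 0, 0, 0, 0.5], [0, 0, 0, 0, 1], [0, 0, 0, 0, 1], [0, 0, 0, 0, 1]]], "grip_force": 12}}

```text
t: 14.85
tcp_pos: [0.4745, -0.166, 0.0803]
eef_rot: [0.08, 0.997, -0.0, 0.0]
force: [0.6, -0.2, -0.2]
gripper_width: 0.0832
grip_force: 0.0
```

Call:
{"method": "send_rows", "body": {"steps": [[[0, 0, -0.1, 0, 1], [0, 0, -0.25, 0, 1], [0, 0, -0.4, 0, 1], [0, 0, -0.5, 0, 1], [0, 0, -0.5, 0, 1]]]}}

```text
t: 15.35
tcp_pos: [0.4768, -0.1666, 0.1834]
eef_rot: [0.08, 0.997, -0.001, 0.003]
force: [0.4, -0.1, -0.3]
gripper_width: 0.0918
grip_force: 0.0
```

```bash
python3 go.py "0.51 -0.28 0.17 80.8" "0.541 -0.3685 0.08 80.8" "0.541 -0.3685 0.009 80.8"
```

```text
t 15.35 tcp [ 0.4768 -0.1666  0.1834] yaw 80.79 tilt 0.36 w 0.0918 gf 0.0 F [ 0.4 -0.1 -0.3] q [ 0.44  0.27 -0.19  1.96  0.06  0.91  1.64]
0.51 -0.28 0.17 80.8 -> [-0.254 -0.533  0.069] turn -0.0001
0.541 -0.3685 0.08 80.8 -> [-0.221 -0.412  0.452] turn -0.0
0.541 -0.3685 0.009 80.8 -> [0.002 0.    0.355] turn -0.0
```

Call:
{"method": "send_rows", "body": {"steps": [[[-0.05, -0.1, 0, 0, 1], [-0.12, -0.25, 0.03, 0, 1], [-0.19, -0.4, 0.05, 0, 1], [-0.254, -0.533, 0.069, 0, 1], [-0.254, -0.533, 0.069, 0, 1]]]}}

```text
t: 15.85
tcp_pos: [0.5065, -0.284, 0.1646]
eef_rot: [0.083, 0.997, -0.001, -0.001]
force: [-0.9, 0.2, 0.1]
gripper_width: 0.0919
grip_force: 0.0
```

Call:
{"method": "send_rows", "body": {"steps": [[[-0.08, -0.15, 0.05, 0, 1], [-0.16, -0.3, 0.2, 0, 1], [-0.22, -0.412, 0.35, 0, 1], [-0.221, -0.412, 0.452, 0, 1], [-0.221, -0.412, 0.452, 0, 1]]]}}

```text
t: 16.35
tcp_pos: [0.5347, -0.3655, 0.0712]
eef_rot: [0.081, 0.997, 0.002, -0.004]
force: [-0.1, 1.5, -0.8]
gripper_width: 0.0918
grip_force: 0.0
```

Call:
{"method": "send_rows", "body": {"steps": [[[0, 0, 0, 0, 1], [0, 0, 0, 0, 1], [0, 0, 0, 0, 1]]]}}

```text
t: 16.65
tcp_pos: [0.5392, -0.3674, 0.0779]
eef_rot: [0.08, 0.997, -0.0, 0.001]
force: [0.4, -1.4, 0.3]
gripper_width: 0.092
grip_force: 0.0
```

```bash
python3 go.py "0.541 -0.3685 0.009 80.8"
cat > tw.py <<'E'
# usage: tw.py tag z_flat : tower top check
import sys
from h import *
h=float(sys.argv[2])
for n in("top","scene"):
    im,d=env.grab_frame(n); P=cloud(n,d).reshape(-1,3)
    cv2.imwrite(f"pics/{n}_{sys.argv[1]}.png",im[:,:,::-1])
    q=P[(np.hypot(P[:,0]-.4745,P[:,1]+.1655)<.045)&(P[:,2]>h-.006)&(P[:,2]<h+.02)]
    fl=q[q[:,2]<h+.004]; b=q[q[:,2]>h+.0052]
    r=cv2.minAreaRect((fl[:,:2]*1000).astype(np.float32))
    print(n,"z",np.median(fl[:,2]).round(4),np.round(r[0],1),np.round(r[1],1),"boss",b[:,:2].mean(0).round(4),b[:,2].max().round(4))
E
python3 tw.py a 0.112
```

```text
t 16.65 tcp [ 0.5392 -0.3674  0.0779] yaw 80.86 tilt 0.15 w 0.092 gf 0.0 F [ 0.4 -1.4  0.3] q [ 0.63  0.64 -0.1   1.66  0.08  0.85  1.91]
0.541 -0.3685 0.009 80.8 -> [-0.009 -0.004  0.345] turn 0.0003
top z 0.111 [ 473.9 -165.4] [57.5 57.6] boss [ 0.4737 -0.1654] 0.1217
scene z 0.1125 [ 474.6 -168. ] [58.6 57.5] boss [ 0.4759 -0.1675] 0.1217
```

Call:
{"method": "send_rows", "body": {"steps": [[[-0.009, -0.004, 0.1, 0, 1], [-0.009, -0.004, 0.2, 0, 1], [-0.009, -0.004, 0.3, 0, 1], [-0.009, -0.004, 0.345, 0, 1], [-0.009, -0.004, 0.345, 0, 1]]]}}

```text
t: 17.25
tcp_pos: [0.5388, -0.368, 0.0061]
eef_rot: [0.08, 0.997, 0.001, -0.001]
force: [-0.0, 0.1, 0.5]
gripper_width: 0.0919
grip_force: 0.0
```

Call:
{"method": "send_rows", "body": {"steps": [[[0, 0, 0, 0, 0.3], [0, 0, 0, 0, 0], [0, 0, 0, 0, -0.3], [0, 0, 0, 0, -0.6], [0, 0, 0, 0, -0.6]]], "grip_force": 12}}

```text
t: 17.75
tcp_pos: [0.5399, -0.3689, 0.0076]
eef_rot: [0.08, 0.997, -0.0, 0.0]
force: [-0.3, 0.6, -0.7]
gripper_width: 0.0564
grip_force: 0.0
```

Call:
{"method": "send_rows", "body": {"steps": [[[0, 0, 0, 0, -0.6], [0, 0, 0, 0, -0.6], [0, 0, 0, 0, -0.6]]]}}

```text
t: 18.05
tcp_pos: [0.5397, -0.3688, 0.0072]
eef_rot: [0.08, 0.997, 0.0, -0.0]
force: [-0.5, 0.3, 1.3]
gripper_width: 0.0439
grip_force: 12.0
```

```bash
python3 go.py "0.541 -0.3685 0.17 80.8" "0.51 -0.26 0.21 80.8" "0.4745 -0.1655 0.19 80.8" "0.4745 -0.1655 0.135 80.8"
```

```text
t 18.05 tcp [ 0.5397 -0.3688  0.0072] yaw 80.79 tilt 0.0 w 0.0439 gf 12.0 F [-0.5  0.3  1.3] q [ 0.62  0.74 -0.09  1.67  0.09  0.73  1.9 ]
0.541 -0.3685 0.17 80.8 -> [-0.006  0.002 -0.814] turn -0.0
0.51 -0.26 0.21 80.8 -> [ 0.24   0.511 -0.2  ] turn -0.0
0.4745 -0.1655 0.19 80.8 -> [0.251 0.438 0.1  ] turn -0.0
0.4745 -0.1655 0.135 80.8 -> [-0.    -0.     0.275] turn -0.0
```

Call:
{"method": "send_rows", "body": {"steps": [[[0, 0, -0.1, 0, -0.6], [0, 0, -0.25, 0, -0.6], [0, 0, -0.45, 0, -0.6], [0, 0, -0.65, 0, -0.6], [0, 0, -0.814, 0, -0.6]]]}}

```text
t: 18.55
tcp_pos: [0.54, -0.3689, 0.1721]
eef_rot: [0.08, 0.997, -0.0, 0.001]
force: [-0.1, -0.8, -0.4]
gripper_width: 0.0436
grip_force: 12.0
```

Call:
{"method": "send_rows", "body": {"steps": [[[0.04, 0.1, -0.1, 0, -0.6], [0.1, 0.22, -0.2, 0, -0.6], [0.17, 0.36, -0.2, 0, -0.6], [0.24, 0.511, -0.2, 0, -0.6], [0.24, 0.511, -0.2, 0, -0.6]]]}}

```text
t: 19.05
tcp_pos: [0.5082, -0.2546, 0.21]
eef_rot: [0.077, 0.997, 0.001, -0.001]
force: [-0.5, 0.1, -0.1]
gripper_width: 0.0441
grip_force: 12.0
```

Call:
{"method": "send_rows", "body": {"steps": [[[0.06, 0.1, 0, 0, -0.6], [0.12, 0.22, 0.03, 0, -0.6], [0.19, 0.34, 0.07, 0, -0.6], [0.25, 0.438, 0.1, 0, -0.6], [0.25, 0.438, 0.1, 0, -0.6]]]}}

```text
t: 19.55
tcp_pos: [0.4717, -0.1626, 0.1889]
eef_rot: [0.078, 0.997, 0.001, -0.001]
force: [-0.1, -0.1, -1.0]
gripper_width: 0.0439
grip_force: 12.0
```

Call:
{"method": "send_rows", "body": {"steps": [[[0, 0, 0, 0, -0.6], [0, 0, 0, 0, -0.6]]]}}

```text
t: 19.75
tcp_pos: [0.4739, -0.1671, 0.1903]
eef_rot: [0.081, 0.997, -0.0, 0.001]
force: [-0.0, -0.2, -1.5]
gripper_width: 0.0439
grip_force: 12.0
```

```bash
python3 go.py "0.4735 -0.1657 0.135 80.8" "0.4735 -0.1657 0.123 80.8"
```

```text
t 19.75 tcp [ 0.4739 -0.1671  0.1903] yaw 80.72 tilt 0.07 w 0.0439 gf 12.0 F [-0.  -0.2 -1.5] q [ 0.45  0.26 -0.19  1.96  0.06  0.93  1.64]
0.4735 -0.1657 0.135 80.8 -> [0.004 0.007 0.276] turn -0.0005
0.4735 -0.1657 0.123 80.8 -> [0.   0.   0.06] turn -0.0
```

Call:
{"method": "send_rows", "body": {"steps": [[[0.003, 0.002, 0.09, 0, -0.6], [0.003, 0.002, 0.18, 0, -0.6], [0.003, 0.002, 0.276, 0, -0.6], [0.003, 0.002, 0.276, 0, -0.6], [0.003, 0.002, 0.276, 0, -0.6]]]}}

```text
t: 20.25
tcp_pos: [0.473, -0.1661, 0.1348]
eef_rot: [0.081, 0.997, 0.0, -0.0]
force: [-0.1, -0.5, -0.9]
gripper_width: 0.0438
grip_force: 12.0
```

Call:
{"method": "send_rows", "body": {"steps": [[[0, 0, 0.02, 0, -0.6], [0, 0, 0.04, 0, -0.6], [0, 0, 0.06, 0, -0.6], [0, 0, 0.06, 0, -0.6], [0, 0, 0.06, 0, -0.6]]]}}

```text
t: 20.75
tcp_pos: [0.4728, -0.1651, 0.1227]
eef_rot: [0.08, 0.997, 0.0, -0.0]
force: [0.0, -0.6, -0.5]
gripper_width: 0.0439
grip_force: 12.0
```

```bash
python3 go.py "0.4735 -0.1656 0.1192 80.8"
```

```text
t 20.75 tcp [ 0.4728 -0.1651  0.1227] yaw 80.8 tilt 0.01 w 0.0439 gf 12.0 F [ 0.  -0.6 -0.5] q [ 0.44  0.35 -0.18  2.02  0.09  0.78  1.61]
0.4735 -0.1656 0.1192 80.8 -> [-0.004 -0.002  0.018] turn 0.0
```

Call:
{"method": "send_rows", "body": {"steps": [[[-0.004, -0.002, 0.009, 0, -0.6], [-0.004, -0.002, 0.018, 0, -0.6], [-0.004, -0.002, 0.018, 0, -0.6], [-0.004, -0.002, 0.018, 0, -0.6]]]}}

```text
t: 21.15
tcp_pos: [0.4736, -0.1658, 0.1191]
eef_rot: [0.08, 0.997, -0.0, 0.0]
force: [0.5, -0.3, -1.2]
gripper_width: 0.0438
grip_force: 12.0
```

```bash
python3 go.py "0.4735 -0.1656 0.1192 80.8"
```

```text
t 21.15 tcp [ 0.4736 -0.1658  0.1191] yaw 80.8 tilt 0.01 w 0.0438 gf 12.0 F [ 0.5 -0.3 -1.2] q [ 0.44  0.36 -0.18  2.02  0.09  0.77  1.61]
0.4735 -0.1656 0.1192 80.8 -> [ 0.001  0.001 -0.   ] turn -0.0
```

Call:
{"method": "send_rows", "body": {"steps": [[[0, 0, 0.004, 0, -0.6], [0, 0, 0.004, 0, -0.6]]]}}

```text
t: 21.35
tcp_pos: [0.4736, -0.1657, 0.119]
eef_rot: [0.08, 0.997, -0.0, 0.0]
force: [-2.3, 0.5, 7.4]
gripper_width: 0.044
grip_force: 12.0
```

Call:
{"method": "send_rows", "body": {"steps": [[[0, 0, 0.003, 0, -0.2], [0, 0, 0.003, 0, 0.3], [0, 0, 0.003, 0, 0.8], [0, 0, 0.003, 0, 0.8], [0, 0, 0.003, 0, 0.8]]]}}

```text
t: 21.85
tcp_pos: [0.4734, -0.1657, 0.1175]
eef_rot: [0.08, 0.997, 0.0, -0.0]
force: [-0.6, -0.2, -0.9]
gripper_width: 0.0715
grip_force: 0.0
```

Call:
{"method": "send_rows", "body": {"steps": [[[0, 0, -0.1, 0, 1], [0, 0, -0.25, 0, 1], [0, 0, -0.4, 0, 1], [0, 0, -0.5, 0, 1], [0, 0, -0.5, 0, 1]]]}}

```text
t: 22.35
tcp_pos: [0.4756, -0.1664, 0.2206]
eef_rot: [0.08, 0.997, -0.001, 0.003]
force: [0.6, 0.4, -0.4]
gripper_width: 0.0918
grip_force: 0.0
```

```bash
python3 go.py "0.54 -0.07 0.2 80.8" "0.6195 0.025 0.11 80.8" "0.6195 0.025 0.006 80.8"
```

```text
t 22.35 tcp [ 0.4756 -0.1664  0.2206] yaw 80.79 tilt 0.33 w 0.0918 gf 0.0 F [ 0.6  0.4 -0.4] q [ 0.45  0.22 -0.19  1.93  0.05  0.99  1.65]
0.54 -0.07 0.2 80.8 -> [-0.24   0.527  0.104] turn -0.0001
0.6195 0.025 0.11 80.8 -> [-0.314  0.533  0.451] turn -0.0
0.6195 0.025 0.006 80.8 -> [0.003 0.001 0.52 ] turn -0.0
```

Call:
{"method": "send_rows", "body": {"steps": [[[-0.04, 0.1, 0, 0, 1], [-0.1, 0.24, 0.03, 0, 1], [-0.17, 0.38, 0.07, 0, 1], [-0.24, 0.527, 0.104, 0, 1], [-0.24, 0.527, 0.104, 0, 1]]]}}

```text
t: 22.85
tcp_pos: [0.5387, -0.0638, 0.1949]
eef_rot: [0.077, 0.997, 0.002, -0.001]
force: [-0.1, 0.4, -0.1]
gripper_width: 0.0918
grip_force: 0.0
```

Call:
{"method": "send_rows", "body": {"steps": [[[-0.08, 0.14, 0.1, 0, 1], [-0.16, 0.28, 0.2, 0, 1], [-0.25, 0.42, 0.32, 0, 1], [-0.314, 0.533, 0.451, 0, 1], [-0.314, 0.533, 0.451, 0, 1]]]}}

```text
t: 23.35
tcp_pos: [0.6146, 0.0297, 0.1015]
eef_rot: [0.078, 0.997, 0.001, -0.004]
force: [-1.6, 1.3, -0.0]
gripper_width: 0.0918
grip_force: 0.0
```

Call:
{"method": "send_rows", "body": {"steps": [[[0, 0, 0, 0, 1], [0, 0, 0, 0, 1], [0, 0, 0, 0, 1], [0, 0, 0, 0, 1]]]}}

```text
t: 23.75
tcp_pos: [0.6172, 0.0245, 0.1079]
eef_rot: [0.081, 0.997, -0.0, 0.001]
force: [-0.1, -0.3, 0.6]
gripper_width: 0.0918
grip_force: 0.0
```

```bash
python3 go.py "0.6195 0.025 0.006 80.8"; python3 tw.py b 0.148
```

```text
t 23.75 tcp [0.6172 0.0245 0.1079] yaw 80.7 tilt 0.11 w 0.0918 gf 0.0 F [-0.1 -0.3  0.6] q [ 0.1   0.56 -0.25  1.74  0.17  0.87  1.19]
0.6195 0.025 0.006 80.8 -> [-0.01   0.005  0.51 ] turn -0.0006
top z 0.1467 [ 474.  -165.7] [42.4 44.7] boss [ 0.4738 -0.165 ] 0.1584
scene z 0.1486 [ 476.6 -167.6] [42.7 43.8] boss [ 0.4773 -0.1678] 0.1571
```

View pics/scene_b.png

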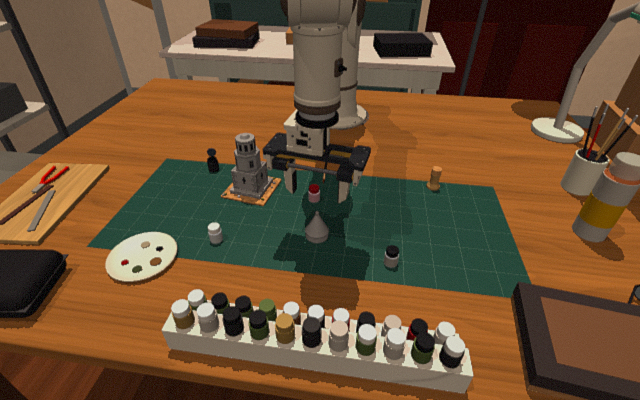

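The tower, at (248,165) in the scene, stands straight with three storeys. The lantern top is at about 0.148 m, so it is seated. The spire at (317,228) is next.

Call:
{"method": "send_rows", "body": {"steps": [[[-0.007, 0.003, 0.12, 0, 1], [-0.007, 0.003, 0.24, 0, 1], [-0.007, 0.003, 0.34, 0, 1], [-0.007, 0.003, 0.4, 0, 1], [-0.007, 0.003, 0.4, 0, 1]]]}}

```text
t: 24.35
tcp_pos: [0.6168, 0.0259, 0.0252]
eef_rot: [0.08, 0.997, -0.0, -0.002]
force: [0.9, 0.6, 0.6]
gripper_width: 0.0919
grip_force: 0.0
```

```bash
python3 go.py "0.6195 0.025 0.0065 80.8"
```

```text
t 24.35 tcp [0.6168 0.0259 0.0252] yaw 80.79 tilt 0.18 w 0.0919 gf 0.0 F [0.9 0.6 0.6] q [ 0.08  0.67 -0.22  1.76  0.21  0.73  1.16]
0.6195 0.025 0.0065 80.8 -> [-0.014 -0.002  0.093] turn -0.0001
```

Call:
{"method": "send_rows", "body": {"steps": [[[-0.006, 0, 0.03, 0, 1], [-0.006, 0, 0.06, 0, 1], [-0.006, 0, 0.085, 0, 1], [-0.006, 0, 0.095, 0, 1], [-0.006, 0, 0.095, 0, 1]]]}}

```text
t: 24.85
tcp_pos: [0.6192, 0.026, 0.0075]
eef_rot: [0.08, 0.997, -0.0, -0.0]
force: [0.5, -0.3, 0.5]
gripper_width: 0.0917
grip_force: 0.0
```

```bash
python3 go.py "0.6195 0.025 0.0065 80.8"
```

```text
t 24.85 tcp [0.6192 0.026  0.0075] yaw 80.8 tilt 0.02 w 0.0917 gf 0.0 F [ 0.5 -0.3  0.5] q [ 0.07  0.7  -0.21  1.76  0.21  0.7   1.15]
0.6195 0.025 0.0065 80.8 -> [-0.002 -0.005  0.005] turn -0.0
```

Call:
{"method": "send_rows", "body": {"steps": [[[0, 0, 0.005, 0, 0.4], [0, 0, 0.005, 0, 0.2], [0, 0, 0.005, 0, 0], [0, 0, 0.005, 0, -0.4], [0, 0, 0.005, 0, -0.5]]], "grip_force": 12}}

```text
t: 25.35
tcp_pos: [0.6195, 0.026, 0.0068]
eef_rot: [0.08, 0.997, 0.0, 0.0]
force: [-0.6, -0.1, -0.2]
gripper_width: 0.0563
grip_force: 0.0
```

Call:
{"method": "send_rows", "body": {"steps": [[[0, 0, 0, 0, -0.5], [0, 0, 0, 0, -0.5], [0, 0, 0, 0, -0.5]]]}}

```text
t: 25.65
tcp_pos: [0.6195, 0.026, 0.0068]
eef_rot: [0.08, 0.997, -0.0, 0.0]
force: [0.1, -0.0, 0.3]
gripper_width: 0.0498
grip_force: 12.0
```

```bash
python3 go.py "0.6195 0.025 0.17 80.8" "0.55 -0.08 0.22 80.8" "0.475 -0.1657 0.22 80.8" "0.475 -0.1657 0.17 80.8"
```

```text
t 25.65 tcp [0.6195 0.026  0.0068] yaw 80.8 tilt 0.0 w 0.0498 gf 12.0 F [ 0.1 -0.   0.3] q [ 0.07  0.7  -0.21  1.76  0.22  0.7   1.15]
0.6195 0.025 0.17 80.8 -> [-0.001 -0.005 -0.816] turn -0.0
0.55 -0.08 0.22 80.8 -> [ 0.259 -0.574 -0.25 ] turn -0.0
0.475 -0.1657 0.22 80.8 -> [ 0.302 -0.483 -0.   ] turn -0.0
0.475 -0.1657 0.17 80.8 -> [0.   0.   0.25] turn -0.0
```

Call:
{"method": "send_rows", "body": {"steps": [[[0, 0, -0.1, 0, -0.5], [0, 0, -0.25, 0, -0.5], [0, 0, -0.45, 0, -0.5], [0, 0, -0.65, 0, -0.5], [0, 0, -0.816, 0, -0.5]]]}}

```text
t: 26.15
tcp_pos: [0.6198, 0.0261, 0.1721]
eef_rot: [0.08, 0.997, 0.0, 0.001]
force: [0.8, 0.3, -0.8]
gripper_width: 0.0496
grip_force: 12.0
```

Call:
{"method": "send_rows", "body": {"steps": [[[0.04, -0.1, -0.12, 0, -0.5], [0.1, -0.25, -0.2, 0, -0.5], [0.18, -0.41, -0.25, 0, -0.5], [0.259, -0.574, -0.25, 0, -0.5], [0.259, -0.574, -0.25, 0, -0.5]]]}}

```text
t: 26.65
tcp_pos: [0.5471, -0.0852, 0.2202]
eef_rot: [0.084, 0.996, -0.002, -0.001]
force: [-0.2, -0.1, -0.4]
gripper_width: 0.0497
grip_force: 12.0
```

Call:
{"method": "send_rows", "body": {"steps": [[[0.07, -0.12, 0, 0, -0.5], [0.15, -0.24, 0, 0, -0.5], [0.23, -0.37, 0, 0, -0.5], [0.302, -0.483, 0, 0, -0.5], [0.302, -0.483, 0, 0, -0.5]]]}}

```text
t: 27.15
tcp_pos: [0.4722, -0.1679, 0.2196]
eef_rot: [0.083, 0.997, -0.001, -0.001]
force: [0.7, -0.6, -0.3]
gripper_width: 0.0497
grip_force: 12.0
```

Call:
{"method": "send_rows", "body": {"steps": [[[0, 0, 0, 0, -0.5], [0, 0, 0, 0, -0.5], [0, 0, 0, 0, -0.5]]]}}

```text
t: 27.45
tcp_pos: [0.4757, -0.1634, 0.2199]
eef_rot: [0.079, 0.997, 0.0, 0.0]
force: [0.5, 0.3, -0.8]
gripper_width: 0.0495
grip_force: 12.0
```

```bash
python3 go.py "0.475 -0.166 0.17 80.8" "0.475 -0.166 0.159 80.8"
```

```text
t 27.45 tcp [ 0.4757 -0.1634  0.2199] yaw 80.92 tilt 0.04 w 0.0495 gf 12.0 F [ 0.5  0.3 -0.8] q [ 0.46  0.22 -0.2   1.93  0.05  1.    1.64]
0.475 -0.166 0.17 80.8 -> [ 0.002 -0.013  0.249] turn 0.0007
0.475 -0.166 0.159 80.8 -> [ 0.    -0.     0.055] turn -0.0
```

Call:
{"method": "send_rows", "body": {"steps": [[[0.002, -0.008, 0.08, 0, -0.5], [0.002, -0.008, 0.16, 0, -0.5], [0.002, -0.008, 0.24, 0, -0.5], [0.002, -0.008, 0.249, 0, -0.5], [0.002, -0.008, 0.249, 0, -0.5]]]}}

```text
t: 27.95
tcp_pos: [0.4744, -0.1655, 0.1699]
eef_rot: [0.08, 0.997, 0.0, -0.0]
force: [-0.9, -0.0, -0.6]
gripper_width: 0.0498
grip_force: 12.0
```

```bash
python3 go.py "0.475 -0.166 0.159 80.8"
```

```text
t 27.95 tcp [ 0.4744 -0.1655  0.1699] yaw 80.87 tilt 0.06 w 0.0498 gf 12.0 F [-0.9 -0.  -0.6] q [ 0.45  0.29 -0.2   1.98  0.07  0.89  1.63]
0.475 -0.166 0.159 80.8 -> [-0.003 -0.002  0.054] turn 0.0004
```

Call:
{"method": "send_rows", "body": {"steps": [[[-0.002, -0.002, 0.02, 0, -0.5], [-0.002, -0.002, 0.04, 0, -0.5], [-0.002, -0.002, 0.058, 0, -0.5], [-0.002, -0.002, 0.07, 0, -0.5], [-0.002, -0.002, 0.076, 0, -0.5]]]}}

```text
t: 28.45
tcp_pos: [0.4744, -0.1667, 0.1547]
eef_rot: [0.08, 0.997, 0.0, -0.0]
force: [-0.2, 0.7, 3.6]
gripper_width: 0.0497
grip_force: 12.0
```

Call:
{"method": "send_rows", "body": {"steps": [[[0, 0, 0.001, 0, -0.5], [0, 0, 0.001, 0, -0.5]]]}}

```text
t: 28.65
tcp_pos: [0.4746, -0.1667, 0.1548]
eef_rot: [0.08, 0.997, -0.0, 0.0]
force: [-0.4, 0.7, -0.5]
gripper_width: 0.0496
grip_force: 12.0
```

```bash
python3 go.py "0.475 -0.166 0.1548 80.8"
```

```text
t 28.65 tcp [ 0.4746 -0.1667  0.1548] yaw 80.79 tilt 0.0 w 0.0496 gf 12.0 F [-0.4  0.7 -0.5] q [ 0.45  0.31 -0.2   1.99  0.08  0.85  1.62]
0.475 -0.166 0.1548 80.8 -> [-0.001  0.004 -0.   ] turn -0.0
```

Call:
{"method": "send_rows", "body": {"steps": [[[0, 0, 0, 0, -0.1], [0, 0, 0, 0, 0.4], [0, 0, 0, 0, 0.8], [0, 0, 0, 0, 1], [0, 0, 0, 0, 1]]]}}

```text
t: 29.15
tcp_pos: [0.4746, -0.1667, 0.1547]
eef_rot: [0.08, 0.997, 0.0, 0.0]
force: [0.7, -0.4, 0.1]
gripper_width: 0.0771
grip_force: 0.0
```

Call:
{"method": "send_rows", "body": {"steps": [[[0, 0, -0.1, 0, 1], [0, 0, -0.25, 0, 1], [0, 0, -0.4, 0, 1], [0, 0, -0.55, 0, 1], [0, 0, -0.6, 0, 1]]]}}

```text
t: 29.65
tcp_pos: [0.4763, -0.1672, 0.278]
eef_rot: [0.08, 0.997, -0.001, 0.003]
force: [0.5, -0.5, -0.0]
gripper_width: 0.092
grip_force: 0.0
```

Call:
{"method": "send_rows", "body": {"steps": [[[0, 0.15, 0, 0, 1], [0, 0.3, 0, 0, 1], [0, 0.5, 0, 0, 1], [0, 0.7, 0, 0, 1], [0, 0.9, 0, 0, 1]]]}}

```text
t: 30.15
tcp_pos: [0.503, 0.0124, 0.2739]
eef_rot: [0.08, 0.997, -0.0, -0.0]
force: [-0.0, 0.2, -0.6]
gripper_width: 0.0916
grip_force: 0.0
```

Call:
{"method": "send_rows", "body": {"steps": [[[0, 0, 0, 0, 1], [0, 0, 0, 0, 1], [0, 0, 0, 0, 1]]]}}

```text
t: 30.45
tcp_pos: [0.5029, 0.0096, 0.2741]
eef_rot: [0.081, 0.997, -0.0, -0.001]
force: [1.2, -0.3, -0.0]
gripper_width: 0.0916
grip_force: 0.0
```

```bash
python3 go.py; python3 tw.py c 0.20
python3 - <<'E'
from h import *
a=cv2.imread("pics/scene_c.png")[120:270,140:460]; cv2.imwrite("pics/c.png",cv2.resize(a,(800,375)))
for n in("top","scene"):
    im,d=env.grab_frame(n); P=cloud(n,d).reshape(-1,3)
    q=P[(np.hypot(P[:,0]-.4745,P[:,1]+.1655)<.045)&(P[:,2]>.15)&(P[:,2]<.25)]; print(n,q[:,2].max(), q[q[:,2]>q[:,2].max()-.006][:,:2].mean(0), cv2.minEnclosingCircle(q[:,:2].astype(np.float32)))
E
```

```text
t 30.45 tcp [0.5029 0.0096 0.2741] yaw 80.71 tilt 0.08 w 0.0916 gf 0.0 F [ 1.2 -0.3 -0. ] q [ 0.23  0.18 -0.34  1.86  0.07  1.12  1.27]
top z 0.1978 [ 473.1 -166. ] [17.9 15.6] boss [ 0.474  -0.1663] 0.2161
scene z 0.1982 [ 480.1 -166.8] [10.2 17.6] boss [ 0.4761 -0.1686] 0.2161
top 0.2146702863018204 [ 0.47396418 -0.16659575] ((0.47384360432624817, -0.16650404036045074), 0.025640252977609634)
scene 0.21500883596461512 [ 0.47573325 -0.16854149] ((0.47705692052841187, -0.16899441182613373), 0.026029251515865326)
```

View pics/c.png

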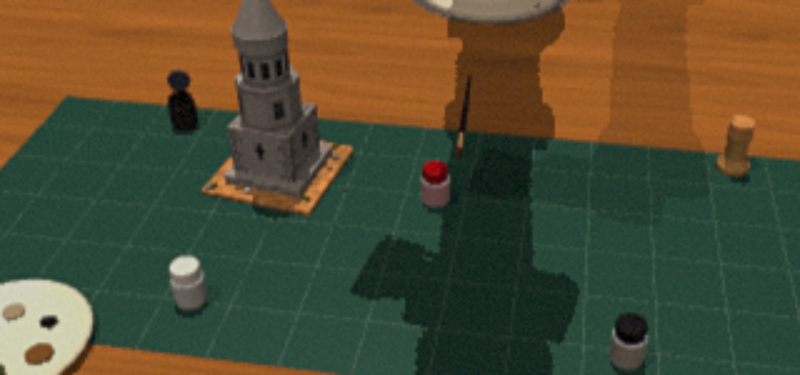

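The full tower stands upright at (265,100) in the crop with no gaps. Its top measures 0.215 m against an expected 0.215 m, and all the bystanders are where they started.

```bash
python3 -c "
from bench import env; print(env.sign_off())"
```

```text
the job is handed in; nothing more can be done
None
```

The tower is fully stacked and released on its foundation, with every piece measured as seated and the bystanders still in place; I handed the job in at about 31 s of the 115 s allowed, but the hand-in returned no verdict.

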